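# Bring the red-lidded canister round on the carousel and show it

## Robot

A 6-joint arm with a two-finger parallel gripper is mounted at the origin on the work surface. World frame = base frame: x ahead of the robot, y to its left, z up, the work surface at z = 0. Lengths are in mm, angles in rad, forces in N, time in s.
With the tool pointing down it reaches from about 350 to 875 mm from the base axis. Payload 4.2 kg.
Tool frame: the origin (TCP) lies at the very end of the fingers, on their centre line; the grasp point (between the pads) lies 19 mm behind it; z points along the fingers, y is the line along which they close (so a half turn about z gives the same grasp; the last joint's range is limited). The gripper opens to 85 mm and grips with 20 to 120 N. Pads are 22 mm wide; open, the fingers measure 114 mm over their backs; the gripper's body (76 mm by 85 mm) begins 54 mm behind the grasp point. The pads swing forward as they close: fully open they stand 13 mm farther back than shut.
Start: joints at [1.359, 0.385, 0.008, 0, -1.194, -0.259], TCP at [283.466, 556.998, 231.312] pointing down, gripper open.
Joint ranges: [-3.14, 3.14], [-1.21, 2.06], [-1.07, 1.41], [-3.16, 2.05], [-2.99, -0.16], [-3.1, 3.1]. Speed limits (rad/s): [2.79, 2.79, 3.14, 3.14, 3.14, 3.14].

## Interface

Orientations are given as a unit quaternion [x, y, z, w].
In Python, from bench import read_state, get_image, camera_model, job_done gives the robot as it stands.
- The arm moves only by the shell command python3 -m handwheel 'ROWS'. ROWS is JSON, a list of rows, each a list of 7 numbers: the shift along the tool's x, y, z in m, then the turn, a rotation vector about the tool's x, y, z in rad, then the gripper's target within -1 to 1 (fully open at 1, half-way at 0, shut at -1). In form: [[dx, dy, dz, wx, wy, wz, jaw], ...]. A call has 1 to 10 rows; each row is the pose to reach, as a shift and turn from the pose commanded when the call began, along the tool's axes at that moment; what a row does not reach only later rows make up. A row lasts 1/8 s, in which the tool goes at most 62.5 mm and 10.7 degrees, less where a joint would pass 70% of its speed; a pose out of reach is approached as far as the arm can. A call with a gripper value outside its range is refused whole. The fingers move at their own pace and stop on an object; the grip force is fixed at half the most. Time passes only in rows, so rows that repeat a pose let the fingers close. It gives the time, the measured TCP pose, the force, the opening and the grip force at its end, in the units of the state.
- read_state(): the state, without advancing time (a new reading comes with each control period).
- get_image(name): name is "scene" or "top" or "wrist"; returns (picture, depth): 384x512x3 uint8, blue, green, red; 384x512 float32, mm along the optical axis (not along the pixel's ray), 0 where there is no reading.
- camera_model(name): a dict with "K" (3x3 intrinsics, pixels), "rvec" (rotation vector, rad) and "tvec" (3), from world to camera coordinates, as OpenCV has them; the wrist camera has in their place "hand_eye" (4x4, takes a point from camera to tool coordinates, whose origin is the TCP and whose axes are the flange's). Camera axes: x right, y down, z forward; pixel columns grow to the right and rows downward; lengths in mm; the calibration is good to about 2 mm. A picture is of the moment at which its call begins: read the wrist's pose just before it. camera_model takes no time and is no camera call.
- job_done(): hands the job in; it is judged then, once.
The state is a dict: "clock": time; "joints": joint angles; "joint_vel": joint speeds; "joint_efforts": joint torques, N m; "position": TCP position; "ee_rot": TCP orientation; "contact_force": force on the tool from outside, world axes, zero at the start; "wrist_torque": the same for the moment, N m; "gripper_width": finger opening in mm; "grasp_force": force on a finger pad.
Only numpy, scipy, OpenCV 4.12 (cv2) and the standard library are available. Lean on these libraries where they do the work, as an engineer would, in place of code of your own. Each camera call takes 0.05 s, during which the arm holds its last target. There are 200 camera calls.

## Task

Bring the red-lidded brass canister round to the front of the display carousel: turn the carousel by its brass rim, with fingertips kept light on it, until the canister stands in line with the arrow on the plinth, and only then pick it up. Stand it upright in the middle of the show pad, set down and not dropped, and leave the other goods standing untouched on the carousel and the things on the counter where they are.

Things in the scene. Friction and masses are not known exactly. Their poses are not given: they have to be found in the camera images.
- carousel: round wooden plinth, 396 mm across and 22 mm high, fixed to the counter; origin at the centre of its underside, on the turning axis of the tray it carries; its own -x points to the front, where a white plate with a red arrowhead is let into its edge, 185 mm from the axis
- front (a point): point on the carousel's front line, 80 mm from the axis towards the arrow and at the height of the felt (44 mm above the counter); does not turn with the tray
- tray: beaten brass tray on the plinth, 344 mm across, turning either way without end about the vertical through its origin (34 mm above the counter, on the plinth's axis). Its rim, the bare brass band from 120 to 172 mm from the axis, is smooth and flat: nothing on it to catch, so fingertips turn it only by friction, pressed on it and moved along the circle.
- axis (a point): on the axis, 38 mm up: mean height of the rim's top. The tray is not true: in one turn the rim rises and falls by up to 3 mm either way, its high side at an unknown place. It hardly gives: touch down at 5 mm/s or less. The stiff bearing does not coast: it takes about 3 N along the rim to turn. Fingertips slip under a press of about 6 to 9 N; more than 24 N is too hard
- felt (a point): centre of the top of the blue felt-covered disc, 240 mm across, that is part of the tray and turns with it; level, 44 mm above the counter (10 mm above the tray's origin). The goods stand on it; the hand must not touch it
- red_canister: the one wanted: brass canister with a red lid, straight-sided, 39 mm across, 56 mm high, about 130 g; origin at the centre of its underside, z up; stands loose on the felt about 80 mm from the axis, somewhere off the front
- blue_canister: like canister with a blue lid, 39 mm across, 56 mm high, loose on the felt; origin at the centre of its underside; leave it
- copper_pot: round copper pot, 42 mm across, 42 mm high, loose on the felt; origin at the centre of its underside; leave it
- tumbler: open steel tumbler, 40 mm across, 50 mm high, loose on the felt; origin at the centre of its underside; leave it
- bell: brass hand bell with a wooden handle, 42 mm across, 56 mm high, loose on the felt; origin at the centre of its underside; leave it
- show_pad: square grey felt show pad in a wooden frame, 150 by 150 mm, 11 mm high, fixed to the counter; origin at the centre of its underside
- pad_top (a point): centre of the top face of the show pad, 11 mm above the counter; its axes are the pad's
- tea_mug: blue mug on the counter, 76 mm across, 85 mm high; origin at the centre of its underside; leave it
- brush: polishing brush lying on the counter; origin under its middle; leave it
- bead_tub: open clear plastic tub on the counter, 120 by 80 mm, 50 mm high; origin at the centre of its underside; leave it
Mind the look-alikes: they are no part of the job. Leave any green look-alike of the red_canister alone. Of the things that look like the tumbler, the smaller one is meant.

How it is judged (in metres and radians):
On the way, in this order (a step that is already met when the one before it is completed fails the run):
1. the red-lidded canister, standing on the felt, has been brought in line with the arrow at the front (within 13 mm of the front line), the tray at rest and let go (y of red_canister in the frame of carousel between -0.013 and 0.013 m and x of red_canister in the frame of carousel between -0.11 and -0.05 m and z of red_canister in the frame of carousel between 0.04 and 0.05 m and horizontal distance between red_canister and carousel below 0.13 m and angular speed of tray below 0.03 rad/s and contact force between the fingers and tray below 0.2 N), for 0.3 s.
2. the canister is lifted clear of the carousel (z of red_canister in the frame of carousel above 0.065 m and angle between red_canister's own z axis and vertical below 0.5 rad), for 0.1 s.
At the end, for the whole second after the job is handed in: the red-lidded canister stands upright and at rest on the show pad, let go, its centre within 30 mm of the pad's centre along both sides of the pad; the tray is at rest and the other four goods stand upright on the felt (x of red_canister in the frame of pad_top between -0.03 and 0.03 m and y of red_canister in the frame of pad_top between -0.03 and 0.03 m and z of red_canister in the frame of pad_top between -0.006 and 0.006 m and angle between red_canister's own z axis and vertical below 0.1 rad and linear speed of red_canister below 0.02 m/s and contact force between the fingers and red_canister below 0.1 N and angular speed of tray below 0.03 rad/s and angle between each of blue_canister, copper_pot, tumbler, bell's own z axis and vertical below 0.15 rad and horizontal distance between each of blue_canister, copper_pot, tumbler, bell and carousel below 0.115 m and z of blue_canister in the frame of carousel between 0.04 and 0.048 m and z of copper_pot in the frame of carousel between 0.04 and 0.048 m and z of tumbler in the frame of carousel between 0.04 and 0.048 m and z of bell in the frame of carousel between 0.04 and 0.048 m); the robot touches nothing.
It fails at once if the tray is pressed with more than 24 N, or the fingers touch its felt middle instead of the rim (contact force between any of the fingers, the arm and tray above 24 N or (contact force between the fingers and tray above 1 N and horizontal distance between the grasp point and carousel below 0.11 m) or (contact force between the arm and tray above 1 N and horizontal distance between the grasp point and carousel below 0.11 m)).
It fails at once if the red-lidded canister is touched on the felt while it is more than 20 mm off the front line (z of red_canister in the frame of carousel between 0.04 and 0.05 m and horizontal distance between red_canister and carousel below 0.13 m and (y of red_canister in the frame of carousel above 0.02 m or y of red_canister in the frame of carousel below -0.02 m or x of red_canister in the frame of carousel above -0.04 m) and contact force between any of the fingers, the arm and red_canister above 0.5 N).
It fails at once if the canister is let go or falls from more than 15 mm above the felt or the pad (contact force between the fingers and red_canister below 0.01 N and ((horizontal distance between red_canister and carousel below 0.15 m and z of red_canister in the frame of carousel above 0.06 m) or (horizontal distance between red_canister and carousel above 0.15 m and z of red_canister in the frame of pad_top above 0.015 m))).
It fails at once if another of the goods on the carousel is touched or tipped ((contact force between any of the fingers, the arm and blue_canister above 1 N or angle between blue_canister's own z axis and vertical above 0.4 rad) or (contact force between any of the fingers, the arm and copper_pot above 1 N or angle between copper_pot's own z axis and vertical above 0.4 rad) or (contact force between any of the fingers, the arm and tumbler above 1 N or angle between tumbler's own z axis and vertical above 0.4 rad) or (contact force between any of the fingers, the arm and bell above 1 N or angle between bell's own z axis and vertical above 0.4 rad)).
It fails at once if a thing on the counter is moved by more than 20 mm (distance of any of tea_mug, brush, bead_tub from where it was at the start of the episode above 0.02 m).
It also fails if it takes over 72 s, if anything falls off the work surface, if the arm or the gripper's body presses on something with over 40 N, if the wrist force passes 120 N, or if a joint passes its speed limit or range.

## Working session

There is one attempt and no reset: what is moved stays moved. The work goes in short steps, Python scripts to look and compute and a shell command to move; the robot and the scene stay as the last step left them, time stands still between calls to the robot, and variables do not carry over. Pictures are saved under pics/ and viewed, at most 10 in all, crops included, and the job is handed in when it is done.

```bash
mkdir -p pics; ls; python3 - <<'E'
from bench import *
import cv2,numpy as np
s=read_state();print(s)
a,d=get_image("scene");b,e=get_image("top")
np.savez("v0.npz",a=a,d=d,b=b,e=e)
cv2.imwrite("pics/scene0.png",a);cv2.imwrite("pics/top0.png",b)
for n in("scene","top","wrist"):print(n,camera_model(n))
E
```

```text
pics
{'clock': 0.0, 'joints': array([ 1.35860274e+00,  3.85512427e-01,  6.61322614e-03, -4.60565154e-04,
       -1.19399872e+00, -2.58610763e-01]), 'joint_vel': array([ 0.00027519,  0.00072111, -0.00050087,  0.00079585,  0.00062739,
       -0.00095325]), 'joint_efforts': array([-1.69579966e-04, -3.92292094e+01,  1.88401544e+01,  4.18625146e+00,
       -4.69053703e-03,  1.02786046e-05]), 'position': array([283.223136  , 556.48456417, 230.24899466]), 'ee_rot': array([ 9.72400242e-01, -2.33316564e-01, -1.89595544e-04,  1.05548358e-03]), 'contact_force': array([ 0.05210267, -0.55311386, -0.14205727]), 'wrist_torque': array([-0.00152198, -0.01557663,  0.02415995]), 'grasp_force': 0.0, 'gripper_width': 85.25045474786826}
scene {'K': array([[451.85261234,   0.        , 259.41522453],
       [  0.        , 451.85261234, 185.26414373],
       [  0.        ,   0.        ,   1.        ]]), 'rvec': array([ 2.08458771,  1.23839604, -0.50150959]), 'tvec': array([-114.34962666, -413.41415027, 1586.86675141])}
top {'K': array([[475.69151849,   0.        , 256.39019535],
       [  0.        , 475.69151849, 192.01393726],
       [  0.        ,   0.        ,   1.        ]]), 'rvec': array([ 2.19087991, -2.13181111,  0.12918624]), 'tvec': array([-216.75702768,  614.81152041, 1431.11127598])}
wrist {'K': array([[267.14670278,   0.        , 257.90951471],
       [  0.        , 267.14670278, 189.65169826],
       [  0.        ,   0.        ,   1.        ]]), 'hand_eye': array([[-1.01965965e-04, -9.58714619e-01, -2.84369950e-01,
         7.21075369e+01],
       [ 9.99999974e-01, -4.02929300e-05, -2.22725858e-04,
        -2.56285317e-02],
       [ 2.02072437e-04, -2.84369966e-01,  9.58714599e-01,
        -1.42577839e+02],
       [ 0.00000000e+00,  0.00000000e+00,  0.00000000e+00,
         1.00000000e+00]])}
```

View pics/scene0.png

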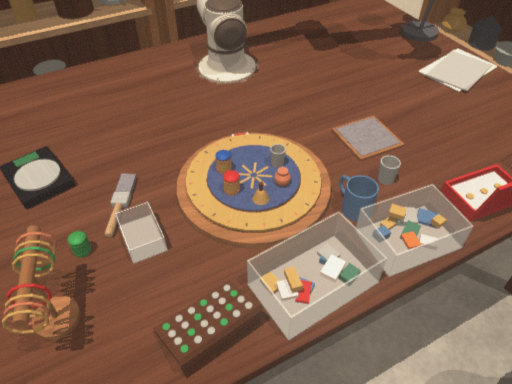

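View pics/top0.png

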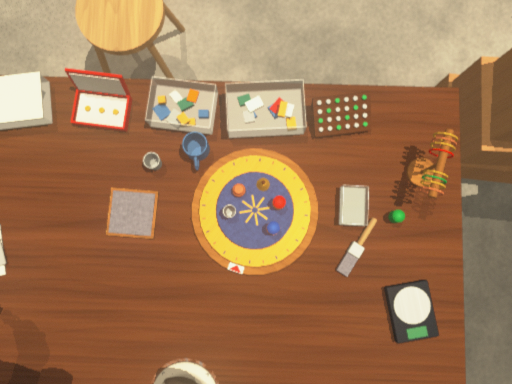

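Scene view: the red lid is near (232,180) and the arrow near (240,135). Top view: the axis is near (255,211), the arrow at (235,268), the red lid at (279,202) and the pad at (132,213).

```bash
cat > h.py <<'E'
import cv2,numpy as np
from bench import *
from scipy.spatial.transform import Rotation as R
def cam(n,s=None):
    m=camera_model(n);K=m["K"]
    if n=="wrist":
        H=np.eye(4);H[:3,:3]=R.from_quat(s["ee_rot"]).as_matrix();H[:3,3]=s["position"]
        T=H@m["hand_eye"];return K,T[:3,:3],T[:3,3]
    r=cv2.Rodrigues(m["rvec"])[0];return K,r.T,-r.T@m["tvec"]
def ray(c,uv):
    K,A,o=c;d=A@np.linalg.solve(K,[uv[0],uv[1],1]);return o,d/np.linalg.norm(d)
def cast(c,uv,z):
    o,d=ray(c,uv);return o+d*(z-o[2])/d[2]
def tri(rs):
    M=sum(np.eye(3)-np.outer(d,d) for o,d in rs);b=sum((np.eye(3)-np.outer(d,d))@o for o,d in rs)
    p=np.linalg.solve(M,b);return p,[np.linalg.norm(np.cross(p-o,d)) for o,d in rs]
def blobs(im,lo,hi,box=None,amin=8):
    h=cv2.cvtColor(im,cv2.COLOR_BGR2HSV)
    h[...,0]=(h[...,0].astype(int)+20)%180  # shifted hue: red about 20
    m=cv2.inRange(h,lo,hi)
    if box: k=np.zeros_like(m);x0,y0,x1,y1=box;k[y0:y1,x0:x1]=255;m&=k
    n,l,st,c=cv2.connectedComponentsWithStats(m)
    return [(st[i,4],c[i].round(2),l==i) for i in sorted(range(1,n),key=lambda i:-st[i,4]) if st[i,4]>=amin]
RED=((10,150,90),(28,255,255));BLUE=((125,100,50),(150,255,255))
def circ(c,mask,z):
    """hull of a mask cast on plane z, least-squares circle"""
    q=cv2.findContours(mask.astype(np.uint8),0,1)[0];q=max(q,key=cv2.contourArea);q=cv2.convexHull(q)[:,0].astype(float)
    P=np.array([cast(c,p,z)[:2] for p in q]);
    x=np.linalg.lstsq(np.c_[2*P,np.ones(len(P))],(P**2).sum(1),rcond=None)[0]
    return x[:2],np.sqrt(x[2]+x[0]**2+x[1]**2)
E
python3 - <<'E'
from h import *
v=np.load("v0.npz");S,T=cam("scene"),cam("top")
bx={"s":(170,125,335,250),"t":(185,145,325,280)}
for k,im in(("s",v["a"]),("t",v["b"])):
    print(k,"red",[(a,c) for a,c,_ in blobs(im,*RED,bx[k])],"blue",[(a,c) for a,c,_ in blobs(im,*BLUE,bx[k])][:4])
    yel=blobs(im,(35,130,110),(60,255,255),bx[k],300);print([(a,c) for a,c,_ in yel])
    c=S if k=="s" else T
    if yel: print("rim",circ(c,yel[0][2],38))
    fb=blobs(im,(125,60,30),(155,255,255),bx[k],300);
    if fb:print("felt",fb[0][:2],circ(c,fb[0][2],44))
for a,c,m in blobs(v["b"],(15,40,60),(40,200,255),(95,180,170,245),60)[:3]:print("pad",a,c,cv2.minAreaRect(cv2.findContours(m.astype(np.uint8),0,1)[0][0]))
# depth-based heights
for nm,c,d in(("s",S,v["d"]),("t",T,v["e"])):
    for l,(u,w) in {"s":dict(pad=(368,136),lid=(231,176),felt=(255,192)),"t":dict(pad=(132,213),lid=(279,201),felt=(250,235),rim=(300,215))}[nm].items():
        K,A,o=c;z=d[w,u];print(nm,l,z,(o+A@(np.linalg.solve(K,[u,w,1])*z)).round(1))
h=cv2.cvtColor(v["b"],cv2.COLOR_BGR2HSV);print(h[213,132],h[189,132],h[211,310],h[185,115])
E
```

```text
s red [(np.int32(160), array([230.45, 176.06])), (np.int32(15), array([239.53, 133.4 ]))] blue [(np.int32(114), array([223.11, 154.8 ]))]
[(np.int32(5096), array([252.73, 187.83]))]
rim (array([ 562.43489397, -196.10964995]), np.float64(173.2850610943374))
felt (np.int32(1614), array([254.14, 189.56])) (array([ 562.80693271, -195.74198604]), np.float64(114.55987395903522))
t red [(np.int32(136), array([278.76, 201.83])), (np.int32(25), array([235.28, 268.36]))] blue [(np.int32(100), array([273.23, 226.98]))]
[(np.int32(6526), array([255.92, 210.94]))]
rim (array([ 564.23375832, -195.35783559]), np.float64(191.3396771320562))
pad 4835 [132.05 211.99] ((132.0, 212.0), (64.0, 74.0), 90.0)
s pad 1309.0188 [546.  190.2  10.3]
s lid 1059.6049 [ 592.1 -269.9  101.7]
s felt 1071.7759 [ 635.2 -229.3   66.9]
t pad 1482.7681 [546.8 185.9  12.6]
t lid 1396.268 [ 587.7 -266.9  104.6]
t felt 1449.9971 [ 487.8 -184.    38.7]
t rim 1459.3257 [ 553.2 -335.5   37. ]
[ 13  42 178] [ 13 169 189] [ 21 173 240] [ 11 164 146]
```

```bash
python3 - <<'E'
from h import *
v=np.load("v0.npz");S,T=cam("scene"),cam("top");ax=np.array([562.8,-195.8])
ar=[tri([ray(S,(239.53,133.4)),ray(T,(235.28,268.36))]),cast(S,(239.53,133.4),22),cast(T,(235.28,268.36),22)]
print("arrow",ar)
red=tri([ray(S,(230.45,175.5)),ray(T,(278.76,201.83))]);print("red",red)
for n,p in(("arrow",ar[0][0]),("arT",ar[2]),("red",red[0]),("blue",tri([ray(S,(223.1,154.8)),ray(T,(273.2,227))])[0]),("tum",cast(T,(229,212),94)),("pot",cast(T,(239,190),86)),("bell",cast(T,(263,185),80))):
    q=p[:2]-ax;print(n,p.round(1),np.hypot(*q).round(1),np.degrees(np.arctan2(q[1],q[0])).round(1))
# pad outline: frame saturated orange in both views
for nm,c,im,b in(("s",S,v["a"],(325,108,410,165)),("t",T,v["b"],(98,180,168,245))):
    h=cv2.cvtColor(im,cv2.COLOR_BGR2HSV);m=np.zeros(h.shape[:2],np.uint8);x0,y0,x1,y1=b
    m[y0:y1,x0:x1]=cv2.inRange(h[y0:y1,x0:x1],(0,0,130),(30,90,255))
    n,l,st,ce=cv2.connectedComponentsWithStats(m);i=1+st[1:,4].argmax();k=(l==i).astype(np.uint8)
    r=cv2.minAreaRect(cv2.findContours(k,0,1)[0][0]);print(nm,st[i],ce[i],r,cast(c,ce[i],11),cast(c,r[0],11))
    globals()["p"+nm]=ray(c,ce[i])
print("pad",tri([ps,pt]))
s=read_state();Rm=R.from_quat(s["ee_rot"]).as_matrix();print(Rm.round(3))
E
```

```text
arrow [(array([ 385.45968666, -143.30862506,   33.87723518]), [np.float64(1.2228092200150684), np.float64(1.2228092200150968)]), array([ 371.71230685, -138.06402426,   22.        ]), array([ 385.46606611, -141.73020454,   22.        ])]
red (array([ 585.68292893, -267.43918894,   96.86647715]), [np.float64(0.864012443296356), np.float64(0.8640124432963212)])
arrow [ 385.5 -143.3   33.9] 184.9 163.5
arT [ 385.5 -141.7   22. ] 185.4 163.0
red [ 585.7 -267.4   96.9] 75.2 -72.3
blue [ 511.4 -252.    97.5] 76.2 -132.4
tum [ 552.2 -120.7   94. ] 75.8 98.1
pot [ 619.3 -147.9   86. ] 74.1 40.3
bell [ 637.1 -219.1   80. ] 77.9 -17.4
s [ 337  117   63   39 1349] [367.37286879 135.7879911 ] ((367.78216552734375, 135.36822509765625), (34.00082778930664, 54.70124053955078), 70.97439575195312) [545.07094004 188.53810874  11.        ] [544.11085696 190.78302491  11.        ]
t [ 109  191   46   45 1762] [131.48808173 212.77128263] ((131.48275756835938, 212.70692443847656), (42.7684211730957, 42.02101516723633), 4.763641834259033) [547.59738424 187.98117199  11.        ] [547.79788887 188.00941811  11.        ]
pad (array([547.18376228, 187.00143184,  13.1916689 ]), [np.float64(0.47141460539393776), np.float64(0.4714146053937506)])
[[ 0.891 -0.454 -0.001]
 [-0.454 -0.891 -0.002]
 [ 0.     0.002 -1.   ]]
```

```bash
python3 -m handwheel '[[0.035,0.044,0,0,0,0.13,-1],[0.075,0.095,0,0,0,0.27,-1],[0.113,0.142,0,0,0,0.42,-1],[0.151,0.190,0,0,0,0.57,-1],[0.189,0.238,0,0,0,0.72,-1],[0.227,0.286,0,0,0,0.86,-1],[0.265,0.334,0,0,0,1.0,-1],[0.303,0.382,0,0,0,1.14,-1],[0.341,0.430,0,0,0,1.27,-1],[0.379,0.477,0,0,0,1.393,-1]]'
cat >> h.py <<'E'
AX=np.array([562.8,-195.8]);F=np.radians(163.2)
def go(x,y,z):
    """shift in current tool axes to world point"""
    s=read_state();A=R.from_quat(s["ee_rot"]).as_matrix();d=A.T@(np.array([x,y,z])-s["position"])
    print("pos",s["position"].round(1),"f",s["contact_force"].round(2),"t",round(s["clock"],2),"shift",d.round(1),"yaw x",np.degrees(np.arctan2(A[1,0],A[0,0])).round(2),"tilt",A[:2,2].round(4),"w",round(s["gripper_width"],1))
def pol(phi,r,z): go(*(AX+r*np.array([np.cos(F+np.radians(phi)),np.sin(F+np.radians(phi))])),z)
E
python3 -c "
from h import *
pol(62,150,60)"
```

```text
clock: 1.35
position: [404.7, -42.0, 231.4]
ee_rot: [-0.595, 0.804, -0.0, 0.0]
contact_force: [0.8, 0.8, 1.1]
gripper_width: 0.1
grasp_force: 0.0
pos [404.7 -42.  231.4] f [0.8  0.83 1.1 ] t 1.35 shift [ 233.6 -126.2  171.4] yaw x -107.0 tilt [0.0006 0.0003] w 0.1
```

```bash
python3 -m handwheel '[[0.050,-0.027,0,0,0,0,-1],[0.1,-0.054,0,0,0,0,-1],[0.15,-0.081,0.02,0,0,0,-1],[0.2,-0.108,0.05,0,0,0,-1],[0.2335,-0.126,0.09,0,0,0,-1],[0.2335,-0.126,0.13,0,0,0,-1],[0.2335,-0.126,0.16,0,0,0,-1],[0.2335,-0.126,0.176,0,0,0,-1],[0.2335,-0.126,0.18,0,0,0,-1],[0.2335,-0.126,0.18,0,0,0,-1]]'
python3 - <<'E'
from h import *
pol(62,150,40)
a,_=get_image("scene");cv2.imwrite("pics/s1.png",cv2.resize(a[100:270,140:360],None,fx=3,fy=3))
E
```

```text
clock: 2.6
position: [458.8, -300.0, 52.1]
ee_rot: [-0.597, 0.803, -0.001, 0.0]
contact_force: [-1.0, 0.0, -0.6]
gripper_width: -0.2
grasp_force: 0.0
pos [ 458.8 -300.    52.1] f [-0.95  0.04 -0.58] t 2.6 shift [ 2.6  1.  12.1] yaw x -106.75 tilt [ 0.0014 -0.0006] w -0.2
```

View pics/s1.png

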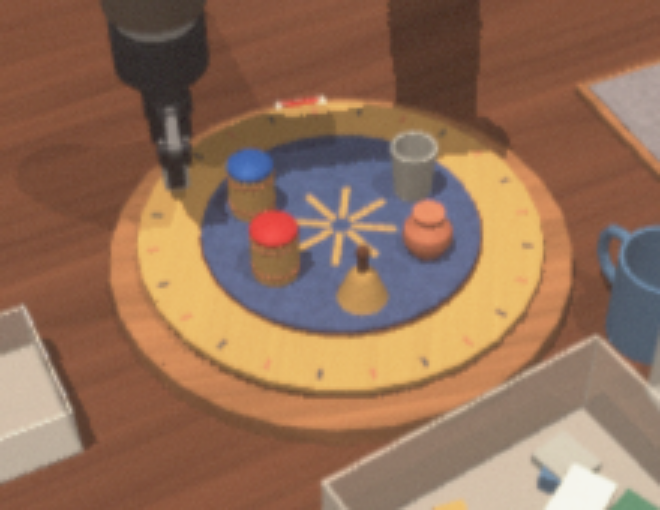

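The crop shows the shut fingertips over the bare rim at (177,180), clear of the blue canister.

```bash
python3 -m handwheel '[[0.001,0,0.003,0,0,0,-1],[0.002,0,0.006,0,0,0,-1],[0.002,0,0.008,0,0,0,-1],[0.002,0,0.009,0,0,0,-1],[0.002,0,0.0095,0,0,0,-1],[0.002,0,0.010,0,0,0,-1],[0.002,0,0.0105,0,0,0,-1],[0.002,0,0.011,0,0,0,-1]]'
python3 -c "
from h import *
pol(62,150,38)"
```

```text
clock: 3.65
position: [457.5, -301.9, 40.7]
ee_rot: [-0.596, 0.803, -0.0, -0.0]
contact_force: [-0.6, 0.2, 5.0]
gripper_width: 0.3
grasp_force: 2.4
pos [ 457.5 -301.9   40.7] f [-0.56  0.22  4.99] t 3.65 shift [0.4 0.3 2.7] yaw x -106.78 tilt [-0.     -0.0002] w 0.3
```

```bash
python3 -m handwheel '[[0,0,0.0003,0,0,0,-1],[0,0,0.0003,0,0,0,-1]]'
python3 -m handwheel '[[0,0,0.0003,0,0,0,-1],[0,0,0.0003,0,0,0,-1]]'
```

```text
clock: 3.9
position: [457.5, -301.9, 40.6]
ee_rot: [-0.596, 0.803, -0.0, 0.0]
contact_force: [-1.4, 1.9, 5.0]
gripper_width: 0.3
grasp_force: 2.5
clock: 4.15
position: [457.6, -301.9, 40.6]
ee_rot: [-0.596, 0.803, -0.0, 0.0]
contact_force: [-0.9, 1.8, 6.4]
gripper_width: -0.1
grasp_force: 3.4
```

```bash
python3 -m handwheel '[[0,0,0.0004,0,0,0,-1],[0,0,0.0007,0,0,0,-1],[0,0,0.001,0,0,0,-1],[0,0,0.001,0,0,0,-1]]'
```

```text
clock: 4.65
position: [458.0, -302.3, 40.6]
ee_rot: [-0.597, 0.802, -0.001, 0.0]
contact_force: [-2.3, 1.3, 11.4]
gripper_width: -0.2
grasp_force: 5.6
```

```bash
python3 -m handwheel '[[0,0,0.0004,0,0,0,-1],[-0.0012,0.0023,0.0004,0,0,0.0175,-1],[-0.0025,0.0046,0.0004,0,0,0.035,-1],[-0.0038,0.0069,0.0004,0,0,0.0524,-1],[-0.0052,0.0091,0.0004,0,0,0.07,-1],[-0.0066,0.0113,0.0004,0,0,0.087,-1],[-0.0066,0.0113,0.0004,0,0,0.087,-1]]'
python3 - <<'E'
from h import *
pol(57,150,40);print(read_state()["joints"].round(2))
v=np.load("v0.npz");a,_=get_image("scene");print([(x,c) for x,c,_ in blobs(a,*RED,(170,125,335,250))])
r=149.4;p=np.radians(62.3)
for d in np.radians(range(2,21,2)):print((r*(np.sin(p-d)-np.sin(p))).round(1),(r*(np.cos(p-d)-np.cos(p))).round(1),d.round(3))
E
```

```text
clock: 5.52
position: [450.5, -294.0, 40.6]
ee_rot: [-0.561, 0.827, -0.003, 0.001]
contact_force: [-0.8, -2.8, 10.0]
gripper_width: 0.0
grasp_force: 4.7
pos [ 450.5 -294.    40.6] f [-0.82 -2.82  9.98] t 5.53 shift [-0.4  2.6  0.6] yaw x -111.68 tilt [ 0.0047 -0.0034] w 0.0
[-0.28  0.46 -0.44  0.   -0.67 -0.11]
[(np.int32(164), array([229.12, 174.75])), (np.int32(18), array([239.56, 133.67]))]
-2.5 4.6 0.035
-5.2 9.1 0.07
-8.0 13.4 0.105
-11.0 17.7 0.14
-14.1 21.9 0.175
-17.3 26.0 0.209
-20.7 29.9 0.244
-24.3 33.8 0.279
-27.9 37.5 0.314
-31.7 41.1 0.349
```

```bash
python3 -m handwheel '[[0,0,0.0005,0,0,0,-1],[-0.0025,0.0046,0.0007,0,0,0.035,-1],[-0.0052,0.0091,0.0007,0,0,0.07,-1],[-0.008,0.0134,0.0007,0,0,0.105,-1],[-0.011,0.0177,0.0007,0,0,0.14,-1],[-0.0141,0.0219,0.0007,0,0,0.175,-1],[-0.0173,0.026,0.0007,0,0,0.209,-1],[-0.0207,0.0299,0.0007,0,0,0.244,-1]]'
cat >> h.py <<'E'
def redphi():
    a,_=get_image("scene");b,_=get_image("top");o=[]
    for n,im,bx in(("scene",a,(165,140,335,250)),("top",b,(185,145,325,262))):
        for A,c,_ in blobs(im,*RED,bx,25)[:2]:
            if n=="scene":c=c+[0,-.3]
            q=cast(cam(n),c,98)[:2]-AX;o.append((n,int(A),np.hypot(*q).round(1),np.degrees((np.arctan2(q[1],q[0])-F)%(2*np.pi)).round(1)))
    print(o)
E
python3 -c "
from h import *
pol(43,150,40);redphi()"
```

```text
clock: 6.58
position: [430.4, -263.9, 40.5]
ee_rot: [-0.456, 0.89, -0.003, 0.001]
contact_force: [-3.3, -5.1, 14.7]
gripper_width: -0.1
grasp_force: 7.6
pos [ 430.4 -263.9   40.5] f [-3.27 -5.11 14.72] t 6.58 shift [-0.2  2.9  0.5] yaw x -125.7 tilt [ 0.0046 -0.0038] w -0.1
[('scene', 156, np.float64(75.6), np.float64(107.9)), ('top', 135, np.float64(73.9), np.float64(106.3))]
```

```bash
python3 -m handwheel '[[-0.0025,0.0046,0,0,0,0.035,-1],[-0.0052,0.0091,0,0,0,0.07,-1],[-0.008,0.0134,0,0,0,0.105,-1],[-0.011,0.0177,0,0,0,0.14,-1],[-0.0141,0.0219,0,0,0,0.175,-1],[-0.0173,0.026,0,0,0,0.209,-1],[-0.0207,0.0299,0,0,0,0.244,-1],[-0.0243,0.0338,0,0,0,0.279,-1],[-0.0279,0.0375,0,0,0,0.314,-1],[-0.0317,0.0411,0,0,0,0.349,-1]]'
python3 -c "
from h import *
pol(23,150,40)"
```

```text
clock: 7.92
position: [415.0, -213.5, 40.5]
ee_rot: [-0.295, 0.956, -0.002, 0.001]
contact_force: [-4.1, -4.5, 20.4]
gripper_width: 0.2
grasp_force: 10.0
pos [ 415.  -213.5   40.5] f [-4.08 -4.51 20.38] t 7.92 shift [0.3 2.1 0.4] yaw x -145.7 tilt [ 0.0031 -0.0027] w 0.2
```

```bash
python3 -m handwheel '[[0,0,-0.0010,0,0,0,-1],[-0.0025,0.0046,-0.0011,0,0,0.035,-1],[-0.0052,0.0091,-0.0012,0,0,0.07,-1],[-0.008,0.0134,-0.0013,0,0,0.105,-1],[-0.011,0.0177,-0.0013,0,0,0.14,-1],[-0.0141,0.0219,-0.0014,0,0,0.175,-1],[-0.0173,0.026,-0.0014,0,0,0.209,-1],[-0.0207,0.0299,-0.0015,0,0,0.244,-1]]'
python3 -c "
from h import *
pol(9,150,40);redphi()"
```

```text
clock: 8.93
position: [415.3, -176.5, 40.6]
ee_rot: [-0.176, 0.984, -0.001, 0.001]
contact_force: [-0.7, -3.4, 9.8]
gripper_width: 0.3
grasp_force: 4.4
pos [ 415.3 -176.5   40.6] f [-0.66 -3.4   9.77] t 8.93 shift [0.7 1.4 0.5] yaw x -159.73 tilt [ 0.0031 -0.0014] w 0.3
[('scene', 144, np.float64(74.7), np.float64(73.8)), ('top', 135, np.float64(73.4), np.float64(71.8))]
```

```bash
python3 -m handwheel '[[-0.0012,0.0023,0.0005,0,0,0.0175,-1],[-0.0038,0.0069,0.0005,0,0,0.052,-1],[-0.0066,0.0113,0.0005,0,0,0.087,-1],[-0.0095,0.0156,0.0005,0,0,0.122,-1],[-0.0125,0.0198,0.0005,0,0,0.157,-1],[-0.0157,0.0239,0.0005,0,0,0.192,-1],[-0.019,0.0279,0.0005,0,0,0.227,-1],[-0.0225,0.0318,0.0005,0,0,0.262,-1]]'
python3 -c "
from h import *
pol(-6,150,40)"
```

```text
clock: 10.02
position: [425.4, -138.8, 40.5]
ee_rot: [-0.046, 0.999, -0.001, 0.001]
contact_force: [-2.0, -2.5, 14.3]
gripper_width: -0.3
grasp_force: 7.1
pos [ 425.4 -138.8   40.5] f [-1.95 -2.51 14.28] t 10.03 shift [0.8 1.2 0.5] yaw x -174.72 tilt [ 0.0029 -0.0013] w -0.3
```

```bash
python3 -m handwheel '[[-0.0025,0.0046,0,0,0,0.035,-1],[-0.0052,0.0091,-0.0001,0,0,0.07,-1],[-0.008,0.0134,-0.0001,0,0,0.105,-1],[-0.011,0.0177,-0.0002,0,0,0.14,-1],[-0.0141,0.0219,-0.0002,0,0,0.175,-1],[-0.0173,0.026,-0.0002,0,0,0.209,-1],[-0.0207,0.0299,-0.0003,0,0,0.244,-1],[-0.0243,0.0338,-0.0003,0,0,0.279,-1],[-0.0279,0.0375,-0.0004,0,0,0.314,-1],[-0.0317,0.0411,-0.0004,0,0,0.349,-1]]'
python3 -c "
from h import *
pol(-26,150,40);redphi()"
```

```text
clock: 11.28
position: [453.4, -94.9, 40.5]
ee_rot: [0.128, 0.992, -0.0, 0.002]
contact_force: [-0.4, -3.0, 9.4]
gripper_width: 0.1
grasp_force: 4.8
pos [453.4 -94.9  40.5] f [-0.45 -2.96  9.39] t 11.28 shift [0.9 0.8 0.5] yaw x 165.27 tilt [ 0.0032 -0.0009] w 0.1
[('scene', 133, np.float64(73.4), np.float64(37.7)), ('top', 134, np.float64(73.4), np.float64(35.5))]
```

```bash
python3 -m handwheel '[[-0.0025,0.0046,0.0005,0,0,0.035,-1],[-0.0052,0.0091,0.0006,0,0,0.07,-1],[-0.008,0.0134,0.0006,0,0,0.105,-1],[-0.011,0.0177,0.0007,0,0,0.14,-1],[-0.0141,0.0219,0.0007,0,0,0.175,-1],[-0.0173,0.026,0.0007,0,0,0.209,-1],[-0.0207,0.0299,0.0007,0,0,0.244,-1],[-0.0243,0.0338,0.0007,0,0,0.279,-1],[-0.0279,0.0375,0.0007,0,0,0.314,-1],[-0.0317,0.0411,0.0007,0,0,0.349,-1]]'
python3 -c "
from h import *
pol(-46,150,40);redphi()"
```

```text
clock: 12.62
position: [494.8, -63.3, 40.5]
ee_rot: [0.298, 0.954, 0.0, 0.002]
contact_force: [-1.3, -4.5, 14.1]
gripper_width: 0.1
grasp_force: 6.5
pos [494.8 -63.3  40.5] f [-1.27 -4.45 14.1 ] t 12.62 shift [1.  0.5 0.5] yaw x 145.29 tilt [ 0.0037 -0.0011] w 0.1
[('scene', 115, np.float64(70.8), np.float64(18.3)), ('top', 133, np.float64(73.5), np.float64(15.2))]
```

```bash
python3 -m handwheel '[[-0.0025,0.0046,0,0,0,0.035,-1],[-0.0052,0.0091,0,0,0,0.07,-1],[-0.008,0.0134,0,0,0,0.105,-1],[-0.011,0.0177,0,0,0,0.14,-1],[-0.0141,0.0219,0,0,0,0.175,-1],[-0.0173,0.026,0,0,0,0.209,-1],[-0.0207,0.0299,0,0,0,0.244,-1],[-0.0243,0.0338,0,0,0,0.279,-1],[-0.0243,0.0338,0,0,0,0.279,-1]]'
python3 -c "
from h import *
pol(-62,150,40);redphi()"
```

```text
clock: 13.85
position: [534.4, -49.6, 40.6]
ee_rot: [0.428, 0.904, 0.0, 0.002]
contact_force: [-0.1, -4.7, 10.3]
gripper_width: -0.1
grasp_force: 5.4
pos [534.4 -49.6  40.6] f [-0.07 -4.71 10.29] t 13.85 shift [1.2 0.  0.6] yaw x 129.35 tilt [ 0.0045 -0.0012] w -0.1
[('scene', 90, np.float64(67.1), np.float64(1.4)), ('top', 134, np.float64(74.0), np.float64(359.2))]
```

```bash
python3 -m handwheel '[[0,0,-0.003,0,0,0,-1],[0,0,-0.012,0,0,0,-1],[0,0,-0.05,0,0,0,-1],[0,0,-0.1,0,0,0,-1],[0,0,-0.15,0,0,-0.18,-1],[0,0,-0.17,0,0,-0.36,-1],[0,0,-0.17,0,0,-0.54,-1],[0,0,-0.17,0,0,-0.72,0.2],[0,0,-0.17,0,0,-0.90,0.6],[0,0,-0.17,0,0,-1.08,1]]'
python3 -c "
from h import *
pol(0,75,210);redphi()"
```

```text
clock: 15.2
position: [531.8, -48.6, 208.3]
ee_rot: [-0.1, 0.995, 0.0, -0.0]
contact_force: [0.2, 0.3, -0.1]
gripper_width: 54.4
grasp_force: 0.0
pos [531.8 -48.6 208.3] f [ 0.16  0.34 -0.1 ] t 15.2 shift [  65.  -114.8   -1.7] yaw x -168.49 tilt [-0.0005  0.0002] w 54.4
[('scene', 90, np.float64(67.1), np.float64(1.4)), ('top', 135, np.float64(74.0), np.float64(359.3))]
```

```bash
python3 -m handwheel '[[0.02,-0.035,0,0,0,-0.18,1],[0.04,-0.07,0,0,0,-0.36,1],[0.065,-0.115,0,0,0,-0.54,1],[0.065,-0.115,0,0,0,-0.72,1],[0.065,-0.115,0,0,0,-0.9,1],[0.065,-0.115,0,0,0,-1.075,1],[0.065,-0.115,0,0,0,-1.075,1]]'
python3 - <<'E'
from h import *
pol(0,75,210);s=read_state();a,_=get_image("wrist");np.savez("w1.npz",a=a,p=s["position"],q=s["ee_rot"]);cv2.imwrite("pics/w1.png",a)
c=cam("wrist",s)
for A,u,m in blobs(a,*RED,None,60):print(A,u,cast(c,u,100).round(1),cast(c,u,22).round(1))
E
```

```text
clock: 16.18
position: [490.5, -174.2, 208.3]
ee_rot: [-0.591, 0.806, 0.0, -0.0]
contact_force: [0.1, 0.0, 0.1]
gripper_width: 85.5
grasp_force: 0.0
pos [ 490.5 -174.2  208.3] f [0.1  0.03 0.12] t 16.18 shift [-0.2 -0.5 -1.7] yaw x -107.51 tilt [-0.0002  0.0001] w 85.5
1138 [257.67 185.07] [ 489.7 -176.5  100. ] [ 496.3 -155.8   22. ]
214 [347.93 169.2 ] [ 402.5 -165.5  100. ] [ 382.  -141.4   22. ]
```

View pics/w1.png

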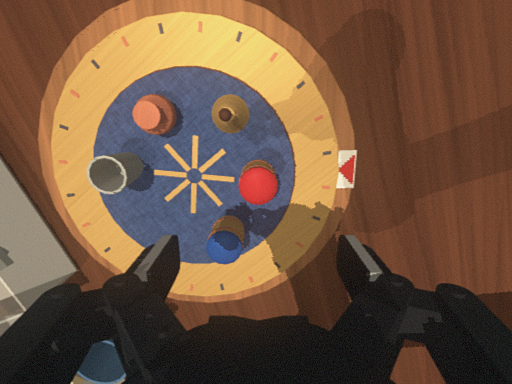

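The wrist view shows the red lid at (258,185), the tray centre at (194,176) and the arrow at (347,169). The three are nearly in line, and no goods stand where the fingers will come down.

```bash
python3 - <<'E'
from h import *
w=np.load("w1.npz");c=cam("wrist",dict(position=w["p"],ee_rot=w["q"]))
b,_=get_image("top");T=cam("top")
bl=blobs(b,*RED,(185,145,325,290),15);print([(A,u) for A,u,_ in bl])
u=bl[0][1];p,e=tri([ray(T,u),ray(c,(257.67,185.07))]);print("red tri",p.round(1),np.round(e,1),"top@100",cast(T,u,100).round(1))
print("axis wrist",cast(c,(194,176),44).round(1))
m=blobs(w["a"],*RED,None,60)[0][2];print("lid",circ(c,m,100))
go(p[0],p[1],60)
E
```

```text
[(np.int32(27), array([235.26, 268.44]))]
red tri [ 437.5 -173.7  187.9] [51.8 51.8] top@100 [ 388.6 -144.8  100. ]
axis wrist [ 562.8 -194.9   44. ]
lid (array([ 489.82298359, -176.09489285]), np.float64(18.818203876328525))
pos [ 490.6 -174.1  208.3] f [ 0.21 -0.26  0.76] t 16.27 shift [ 15.5  50.7 148.3] yaw x -107.48 tilt [-0.      0.0001] w 85.8
```

```bash
python3 -m handwheel '[[0,0,0.03,0,0,0,1],[0.001,0,0.06,0,0,0,1],[0.001,0,0.075,0,0,0,1],[0.001,0,0.075,0,0,0,1],[0.001,0,0.075,0,0,0,1]]'
python3 - <<'E'
from h import *
s=read_state();a,_=get_image("wrist");c=cam("wrist",s);cv2.imwrite("pics/w2.png",a)
w=np.load("w1.npz");c0=cam("wrist",dict(position=w["p"],ee_rot=w["q"]))
m=blobs(a,*RED,None,60);print(m[0][:2],"lid",circ(c,m[0][2],100))
p=tri([ray(c,m[0][1]),ray(c0,(257.67,185.07))]);print(p)
go(490.5,-175.5,62)
E
```

```text
clock: 16.9
position: [491.3, -175.3, 134.4]
ee_rot: [-0.593, 0.805, -0.001, 0.001]
contact_force: [-0.5, 0.6, -0.1]
gripper_width: 85.3
grasp_force: 0.0
(np.int32(2069), array([259.19, 212.91])) lid (array([ 489.69992018, -176.7688823 ]), np.float64(18.84688332768577))
(array([ 490.40799003, -174.4954516 ,   92.42389391]), [np.float64(0.029417075217650312), np.float64(0.029417075217653497)])
pos [ 491.3 -175.3  134.5] f [ 0.3  -0.28 -0.09] t 16.95 shift [ 0.5  0.9 72.5] yaw x -107.26 tilt [ 0.0025 -0.0004] w 85.3
```

View pics/w2.png

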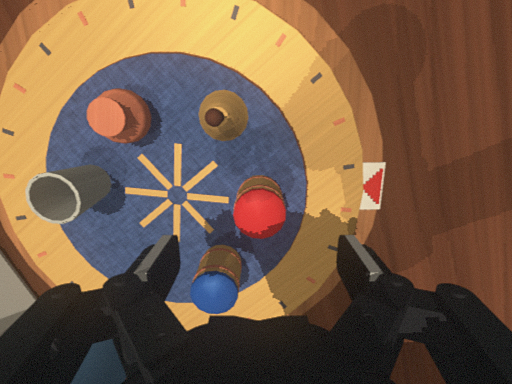

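The lid at (259,213) is midway between the fingertips (175 and 340), and the neighbours are clear of both. I'll go down and grasp it.

```bash
python3 -m handwheel '[[0.0005,0.001,0.02,0,0,0,1],[0.0005,0.001,0.04,0,0,0,1],[0.0005,0.001,0.06,0,0,0,1],[0.0005,0.001,0.07,0,0,0,1],[0.0005,0.001,0.073,0,0,0,1],[0.0005,0.001,0.073,0,0,0,0],[0.0005,0.001,0.073,0,0,0,-1],[0.0005,0.001,0.073,0,0,0,-1],[0.0005,0.001,0.073,0,0,0,-1],[0.0005,0.001,0.073,0,0,0,-1]]'
python3 -m handwheel '[[0,0,0,0,0,0,-1],[0,0,0,0,0,0,-1],[0,0,0,0,0,0,-1],[0,0,0,0,0,0,-1]]'
```

```text
clock: 18.2
position: [489.8, -175.4, 61.3]
ee_rot: [-0.593, 0.805, -0.001, 0.0]
contact_force: [-0.3, 1.0, 5.5]
gripper_width: 37.6
grasp_force: 60.5
clock: 18.7
position: [489.8, -175.5, 61.2]
ee_rot: [-0.593, 0.805, -0.001, 0.0]
contact_force: [-0.4, -0.3, 5.5]
gripper_width: 37.5
grasp_force: 60.5
```

```bash
python3 -m handwheel '[[0,0,-0.005,0,0,0,-1],[0,0,-0.015,0,0,0,-1],[0,0,-0.035,0,0,0,-1],[0,0,-0.06,0,0,0,-1],[0,0,-0.09,0,0,0,-1],[0,0,-0.115,0,0,0,-1],[0,0,-0.125,0,0,0,-1],[0,0,-0.125,0,0,0,-1]]'
python3 - <<'E'
from h import *
go(547,187.5,120)
a,_=get_image("wrist");cv2.imwrite("pics/w3.png",a)
E
```

```text
clock: 19.7
position: [489.2, -175.3, 185.6]
ee_rot: [-0.593, 0.805, -0.0, 0.0]
contact_force: [-0.2, -0.5, -1.6]
gripper_width: 37.2
grasp_force: 60.2
pos [ 489.2 -175.3  185.6] f [-0.15 -0.48 -1.62] t 19.7 shift [-363.5   52.5   65.7] yaw x -107.26 tilt [0.0009 0.0003] w 37.2
```

View pics/w3.png

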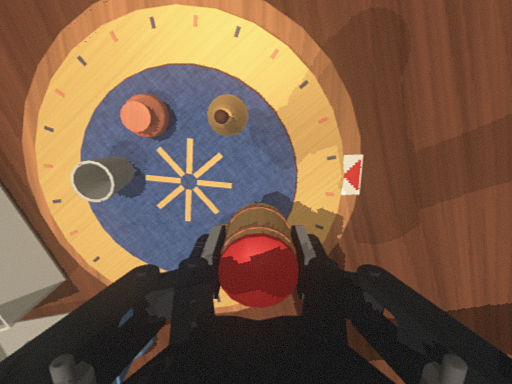

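The canister hangs upright in the fingers at (258,265), and the other goods are standing. Moving to the pad.

```bash
python3 -m handwheel '[[-0.025,0.004,0,0,0,0,-1],[-0.065,0.009,0,0,0,0,-1],[-0.11,0.016,0,0,0,0,-1],[-0.16,0.023,0,0,0,0,-1],[-0.21,0.030,0,0,0,0,-1],[-0.26,0.0375,0,0,0,0,-1],[-0.305,0.044,0,0,0,0,-1],[-0.34,0.049,0,0,0,0,-1],[-0.3635,0.0525,0,0,0,0,-1],[-0.3635,0.0525,0,0,0,0,-1]]'
python3 - <<'E'
from h import *
go(547,187.5,33)
s=read_state();a,_=get_image("wrist");c=cam("wrist",s);cv2.imwrite("pics/w4.png",a)
h=cv2.cvtColor(a,cv2.COLOR_BGR2HSV)
m=cv2.inRange(h,(0,0,90),(30,90,255));n,l,st,ce=cv2.connectedComponentsWithStats(m)
for i in range(1,n):
    if st[i,4]>1500:print(st[i],ce[i])
E
```

```text
clock: 21.0
position: [546.6, 188.3, 184.1]
ee_rot: [-0.594, 0.805, 0.0, -0.001]
contact_force: [0.4, -1.2, -1.1]
gripper_width: 37.8
grasp_force: 60.2
pos [546.6 188.3 184.1] f [ 0.37 -1.22 -1.14] t 21.0 shift [  0.5  -0.8 151.1] yaw x -107.16 tilt [-0.0018 -0.0011] w 37.8
[  190   103   132   162 11146] [257.13556433 166.28970034]
[   0  111   42  111 2407] [ 13.77274616 177.91773993]
[  62  143   75   53 2925] [ 97.2157265  166.66153846]
[   6  268   74   69 2595] [ 43.10867052 298.38420039]
```

View pics/w4.png

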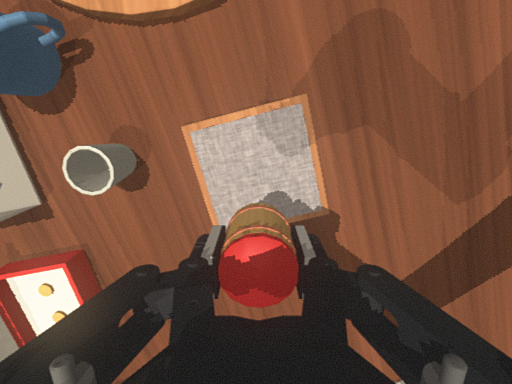

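The pad's corners are at (183,127), (307,95) and (327,215), so I'll use the TL–BR midpoint as its centre.

```bash
python3 - <<'E'
from h import *
s=read_state();c=cam("wrist",s)
P=[cast(c,u,11)[:2] for u in((183,127),(307,95),(327,215))];print(np.round(P,1),(P[0]+P[2])/2,np.linalg.norm(P[0]-P[1]),np.linalg.norm(P[1]-P[2]))
E
python3 -m handwheel '[[0,0,0.02,0,0,0,-1],[0,0,0.05,0,0,0,-1],[0,0,0.08,0,0,0,-1],[0,0,0.11,0,0,0,-1],[0,0,0.13,0,0,0,-1],[0,0,0.14,0,0,0,-1],[0,0,0.145,0,0,0,-1],[0,0,0.147,0,0,0,-1],[0,0,0.147,0,0,0,-1]]'
python3 -c "
from h import *
go(547,187.5,28)"
```

```text
[[612.3 110.1]
 [467.1 118.6]
 [478.3 265.7]] [545.30273429 187.88362734] 145.4033494081767 147.45751135056486
clock: 22.18
position: [547.2, 187.5, 38.9]
ee_rot: [-0.593, 0.805, -0.0, 0.001]
contact_force: [0.2, -0.9, -1.3]
gripper_width: 37.8
grasp_force: 60.2
pos [547.2 187.5  38.9] f [ 0.16 -0.88 -1.3 ] t 22.18 shift [ 0.1  0.2 10.9] yaw x -107.25 tilt [0.001  0.0006] w 37.8
```

```bash
python3 -m handwheel '[[0,0,0.003,0,0,0,-1],[0,0,0.005,0,0,0,-1],[0,0,0.007,0,0,0,-1],[0,0,0.008,0,0,0,-1],[0,0,0.0085,0,0,0,-1],[0,0,0.009,0,0,0,-1],[0,0,0.0095,0,0,0,-1],[0,0,0.0095,0,0,0,-1]]'
python3 -m handwheel '[[0,0,0.0005,0,0,0,-1],[0,0,0.001,0,0,0,-1],[0,0,0.001,0,0,0,-1]]'
```

```text
clock: 23.18
position: [546.9, 187.3, 28.8]
ee_rot: [-0.593, 0.805, -0.0, -0.0]
contact_force: [0.4, -0.4, -1.4]
gripper_width: 37.5
grasp_force: 60.2
clock: 23.55
position: [546.9, 187.4, 28.5]
ee_rot: [-0.593, 0.805, -0.0, 0.0]
contact_force: [-2.6, -0.3, 5.3]
gripper_width: 37.5
grasp_force: 60.8
```

```bash
python3 -m handwheel '[[0,0,0,0,0,0,0.1],[0,0,0,0,0,0,0.4],[0,0,0,0,0,0,0.7],[0,0,0,0,0,0,1],[0,0,0,0,0,0,1],[0,0,-0.02,0,0,0,1],[0,0,-0.06,0,0,0,1],[0,0,-0.11,0,0,0,1],[0,0,-0.16,0,0,0,1],[0,0,-0.16,0,0,0,1]]'
python3 - <<'E'
from h import *
s=read_state();a,_=get_image("wrist");b,_=get_image("scene");c=cam("wrist",s)
m=blobs(a,*RED,(150,80,400,330),100);print([(A,u,cast(c,u,66).round(1)) for A,u,_ in m[:2]])
w=384;cv2.imwrite("pics/end.png",cv2.resize(np.hstack([a[:,100:420],b[:,170:440]]),None,fx=1.2,fy=1.2))
E
```

```text
clock: 24.8
position: [549.3, 188.7, 192.9]
ee_rot: [-0.593, 0.805, -0.001, 0.005]
contact_force: [-0.2, -1.0, 0.2]
gripper_width: 85.6
grasp_force: 0.0
[(np.int32(1007), array([260.69, 179.38]), array([546.4, 186.9,  66. ]))]
```

View pics/end.png

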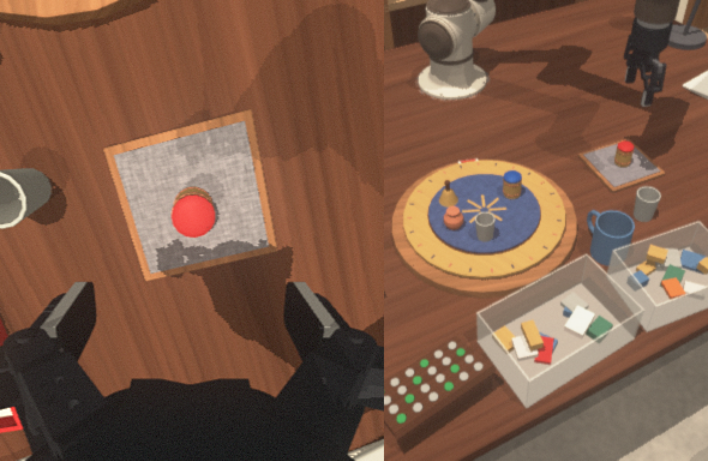

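The red-lidded canister stands upright at mid-pad (wrist half 193,215; scene half 624,153). The other four goods stand on the felt, and the hand is clear.

```bash
python3 -c "
from bench import *
print(job_done())"
```

```text
the job is handed in; nothing more can be done
None
```

The red-lidded canister was turned to the arrow, picked up and set down upright within about 2 mm of the show pad's centre, with the other goods left standing, and the job is handed in; no verdict came back.

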